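Make up the grinding kit and the egg kit

ROBOT

A 7-joint arm with a two-finger parallel gripper is mounted at the origin on the work surface. World frame = base frame: x ahead of the robot, y to its left, z up, the work surface at z = 0. Lengths are in m, angles in degrees, forces in N, time in s.
With the tool pointing down it reaches from about 0.4 to 0.85 m from the base axis. Payload 4.5 kg.
Tool frame: the origin (TCP) lies midway between the tips of the shut fingers; the grasp point (between the pads) lies 19 mm behind it; z points along the fingers, y is the line along which they close (so a half turn about z gives the same grasp; the last joint's range is limited). The gripper opens to 85 mm and grips with 20 to 120 N. Pads are 22 mm wide; open, the fingers measure 114 mm over their backs; the gripper's body (76 mm by 85 mm) begins 54 mm behind the grasp point. The pads swing forward as they close: fully open they stand 13 mm farther back than shut.
Start: joints at [78.942, 39.483, -11.15, 89.685, 9.013, 51.709, -12.324], TCP at [0.141, -0.609, 0.231] pointing down, gripper open.
Joint ranges: [-172.22, 172.22], [-26.19, 119.32], [-84.43, 86.54], [7.71, 146.69], [-57.33, 237.33], [2.42, 119.75], [-152.13, 152.13]. Speed limits (degrees/s): [147.25, 147.25, 180, 180, 180, 180, 180].

INTERFACE

Orientations are given as a 3x3 rotation matrix whose columns are the frame's x, y, z axes.
In Python, from station import manip gives the robot as it stands.
- The arm moves only by the shell command python3 -m handwheel 'ROWS' [FORCE]. ROWS is JSON, a list of rows, each a list of 7 numbers: the shift along the tool's x, y, z in mm, then the turn, a rotation vector about the tool's x, y, z in degrees, then the gripper's target within -1 to 1 (fully open at 1, half-way at 0, shut at -1). In form: [[tx, ty, tz, ax, ay, az, hand], ...]. A call has 1 to 12 rows; each row is the pose to reach, as a shift and turn from the pose commanded when the call began, along the tool's axes at that moment; what a row does not reach only later rows make up. A row lasts 1/8 s, in which the tool goes at most 62.5 mm and 10.7 degrees, less where a joint would pass 70% of its speed; a pose out of reach is approached as far as the arm can. A call with a gripper value outside its range is refused whole. The fingers move at their own pace and stop on an object; FORCE is the grip in N (left out, the last holds). Time passes only in rows, so rows that repeat a pose let the fingers close. It gives the time, the measured TCP pose, the force, the opening and the grip force at its end, in the units of the state.
- manip.read_state(): the state, without advancing time (a new reading comes with each control period).
- manip.camera(name): name is "side" or "top"; returns a dict with "img" (400x640x3 uint8, blue, green, red), "range_z" (400x640 float32, m along the optical axis (not along the pixel's ray), 0 where there is no reading), "fx", "fy", "cx", "cy" (pixels), "view" (4x4, takes a point from world to camera coordinates). Camera axes: x right, y down, z forward; pixel columns grow to the right and rows downward; lengths in m; the calibration is good to about 2 mm. A picture is of the moment at which its call begins.
- manip.close_job(): hands the job in; it is judged then, once.
The state is a dict: "t": time; "joints": joint angles; "qd": joint speeds; "joint_efforts": joint torques, N m; "ee_pos": TCP position; "tcp_rot": TCP orientation; "contact_force": force on the tool from outside, world axes, zero at the start; "wrist_torque": the same for the moment, N m; "opening": finger opening in m; "grasp_force": force on a finger pad.
Only numpy, scipy, OpenCV 4.12 (cv2) and the standard library are available. Lean on these libraries where they do the work, as an engineer would, in place of code of your own. Each camera call takes 0.05 s, during which the arm holds its last target. There are 200 camera calls.

TASK

Make up two kits on the trays. On the aluminium tray goes the grinding kit: the squat glass spice jar in the smaller bay and the wooden pestle, which hangs in the keyhole slot on the front of the red dish rack, in the larger bay; on the wooden tray goes the egg kit: the tall glass shaker in the smaller bay and the blue egg cup in the larger bay. Stand everything upright on the tray floor, let go, and leave the upturned bowl and the spatula where they are.

Things in the scene. Friction and masses are not known exactly. Their poses are not given: they have to be found in the camera images.
- pestle: wooden pestle, 121 mm tall: foot 38 mm across (0 to 32 mm up), neck 12 mm (to 77 mm), grip head 30 mm (to 121 mm). Origin: centre of its underside; z up. It hangs upright by its head on the rack's keyhole shelf, neck in the slot, underside 43 mm above the worktop. The foot passes only the wide end; in the slot it can be raised 37 mm before the foot meets the shelf. Stands on its foot.
- keyhole_wide (a point): centre of the keyhole's wide end, on top (120 mm up) of the level red shelf on the rack's near side, 8 mm thick. Rack axes: x away from robot, y along the slot, z up. Wide end: 50 x 50 mm square; the 18 mm wide slot runs from it along x = 0 in -y, from y = -25 to -125 mm. The rack's basket, also 120 mm high, begins 55 mm off in +x. Rack fixed.
- jar: squat glass spice jar with reddish-brown spice inside and a black screw lid of the same width, a cylinder 48 mm across and 65 mm tall, about 130 g, standing on the worktop. Origin: centre of its underside, z up.
- shaker: tall slim glass shaker with pale contents and a steel cap of the same width, a cylinder 38 mm across and 110 mm tall, about 140 g, standing on the worktop. Origin: centre of its underside, z up.
- egg_cup: blue ceramic egg cup, 65 mm tall, 80 g: round foot 40 mm across, thin stem, open cup with straight sides 48 mm across from 38 to 65 mm height. Origin: centre of its underside, z up. Stands on the worktop.
- alu_tray: aluminium tray, 186 x 100 mm outside, walls 2 mm thick and 14 mm high. Inside 182 x 96 mm, floor 4 mm thick. A 3 mm cross rib, high as the walls, at x = +16 mm, leaves a SMALLER bay at the +x end (73 mm long, centre x = +54.5 mm) and a LARGER bay at the -x end (105 mm long, centre x = -38 mm), both 96 mm wide. Origin: centre of its underside; x along its length, z up. Fixed.
- wood_tray: light wooden tray, 200 x 114 mm outside, walls 9 mm thick and 16 mm high. Inside 182 x 96 mm, floor 4 mm thick. A 3 mm cross rib, high as the walls, at x = +16 mm, leaves a SMALLER bay at the +x end (73 mm long, centre x = +54.5 mm) and a LARGER bay at the -x end (105 mm long, centre x = -38 mm), both 96 mm wide. Origin: centre of its underside; x along its length, z up. Fixed.
- bowl: bystander: upturned white ceramic bowl, 130 mm across, 70 mm high, loose. Origin: centre of its underside, on the worktop.
- spatula: bystander: wooden spatula, 280 mm long, lying flat on the worktop, loose. Its x axis runs along it.

How it is judged (in metres and radians):
At the end, for the whole second after the job is handed in: Jar in the smaller, pestle in the larger bay of the aluminium tray; shaker in the smaller, egg cup in the larger bay of the wooden tray: each wholly in its bay (may touch its sides), underside within 5 mm of the floor, within 7 degrees of upright, under 20 mm/s (x of jar in the frame of alu_tray between 0.035 and 0.076 m and y of jar in the frame of alu_tray between -0.036 and 0.036 m and z of jar in the frame of alu_tray between 0 and 0.009 m and angle between each of jar, pestle, shaker, egg_cup's own z axis and vertical below 0.12 rad and linear speed of each of jar, pestle, shaker, egg_cup below 0.02 m/s and x of pestle in the frame of alu_tray between -0.077 and 0.0005 m and y of pestle in the frame of alu_tray between -0.036 and 0.036 m and z of pestle in the frame of alu_tray between 0 and 0.009 m and x of shaker in the frame of wood_tray between 0.035 and 0.076 m and y of shaker in the frame of wood_tray between -0.036 and 0.036 m and z of shaker in the frame of wood_tray between 0 and 0.009 m and x of egg_cup in the frame of wood_tray between -0.077 and 0.0005 m and y of egg_cup in the frame of wood_tray between -0.036 and 0.036 m and z of egg_cup in the frame of wood_tray between 0 and 0.009 m).
It fails at once if the bowl is moved by more than 20 mm (distance of bowl from where it was at the start of the episode above 0.02 m).
It fails at once if the spatula is moved by more than 20 mm (distance of spatula from where it was at the start of the episode above 0.02 m).
It also fails if it takes over 109 s, if anything falls off the work surface, if the arm or the gripper's body presses on something with over 40 N, if the wrist force passes 120 N, or if a joint passes its speed limit or range.

## Working session

There is one attempt and no reset: what is moved stays moved. The work goes in short steps, Python scripts to look and compute and a shell command to move; the robot and the scene stay as the last step left them, time stands still between calls to the robot, and variables do not carry over. Pictures are saved under pics/ and viewed, at most 14 in all, crops included, and the job is handed in when it is done.

```bash
mkdir -p pics; ls
python3 - <<'E'
from station import manip
import cv2,numpy as np
s=manip.read_state(); print(s['t'],s['ee_pos'],np.round(s['tcp_rot'],3).tolist(),s['opening'])
for n in('top','side'):
    c=manip.camera(n); cv2.imwrite(f'pics/{n}0.png',c['img']); np.savez(f'{n}0.npz',**c)
    print(n,c['fx'],c['fy'],c['cx'],c['cy'],np.round(c['view'],3).tolist())
E
```

```text
pics
0.0 [ 0.14034794 -0.60833258  0.23043598] [[0.974, 0.225, -0.001], [0.225, -0.974, 0.002], [-0.0, -0.002, -1.0]] 0.08534840833031372
top 372.52733416399974 372.52733416399974 316.7630880363611 193.0734703995103 [[0.028, -0.999, 0.031, -0.007], [-0.995, -0.031, -0.099, 0.512], [0.1, -0.028, -0.995, 1.113], [0.0, 0.0, 0.0, 1.0]]
side 490.58259945655936 490.58259945655936 332.1886723379101 204.76648093266493 [[-0.856, -0.517, 0.001, 0.436], [-0.318, 0.524, -0.79, 0.213], [0.408, -0.677, -0.613, 1.056], [0.0, 0.0, 0.0, 1.0]]
```

View pics/top0.png

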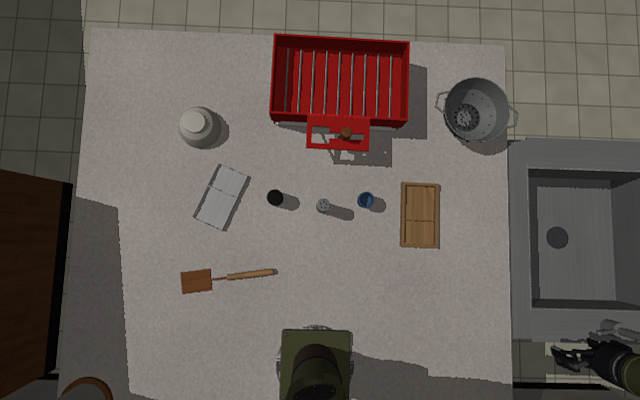

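View pics/side0.png

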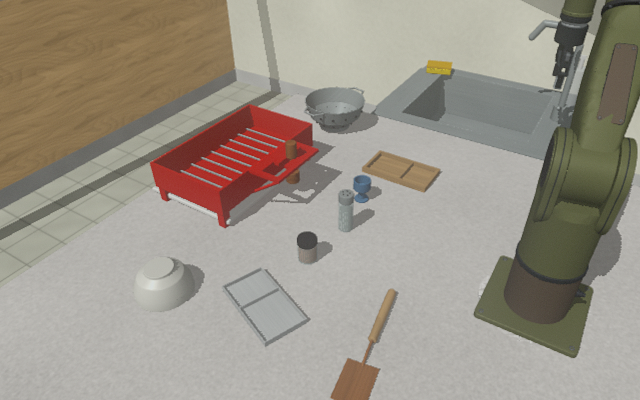

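The top view shows the jar lid at (275,198), the shaker at (322,205), the egg cup at (365,200) and the pestle at (346,133). The aluminium tray is around (222,197) and the wooden tray around (420,215). I'll enlarge the working area to see the details.

```bash
cat > h.py <<'E'
import numpy as np,cv2
def ray(c,u,v,z):
    R=c['view'][:3,:3];t=c['view'][:3,3]
    o=-R.T@t; d=R.T@np.array([(u-c['cx'])/c['fx'],(v-c['cy'])/c['fy'],1.])
    return o+d*(z-o[2])/d[2]
def proj(c,p):
    q=c['view'][:3,:3]@np.array(p)+c['view'][:3,3]
    return c['cx']+c['fx']*q[0]/q[2],c['cy']+c['fy']*q[1]/q[2]
E
python3 - <<'E'
import cv2,numpy as np
t=np.load('top0.npz')['img'];s=np.load('side0.npz')['img']
a=cv2.resize(t[105:255,185:385],None,fx=4,fy=4,interpolation=cv2.INTER_CUBIC)
cv2.imwrite('pics/tc.png',a)
b=cv2.resize(s[120:270,210:410],None,fx=4,fy=4,interpolation=cv2.INTER_CUBIC)
cv2.imwrite('pics/sc.png',b)
E
```

```text
(no output)
```

View pics/tc.png

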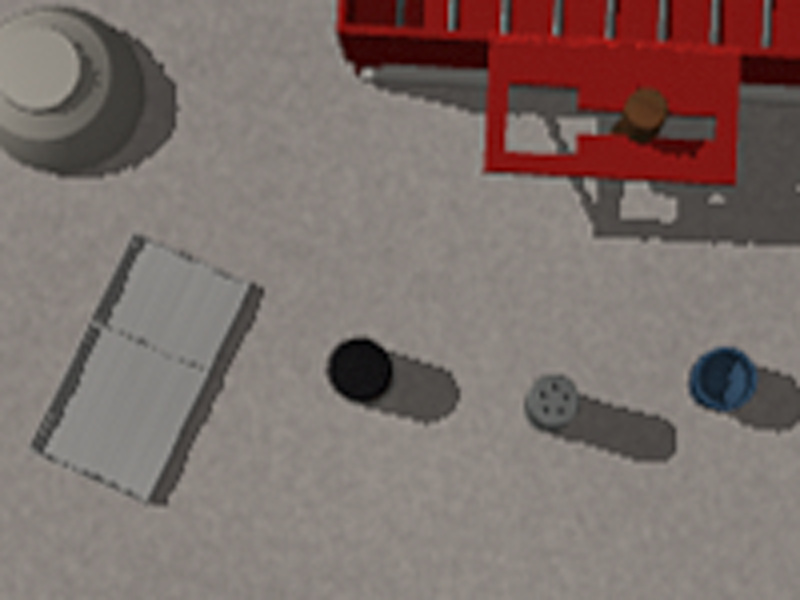

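View pics/sc.png

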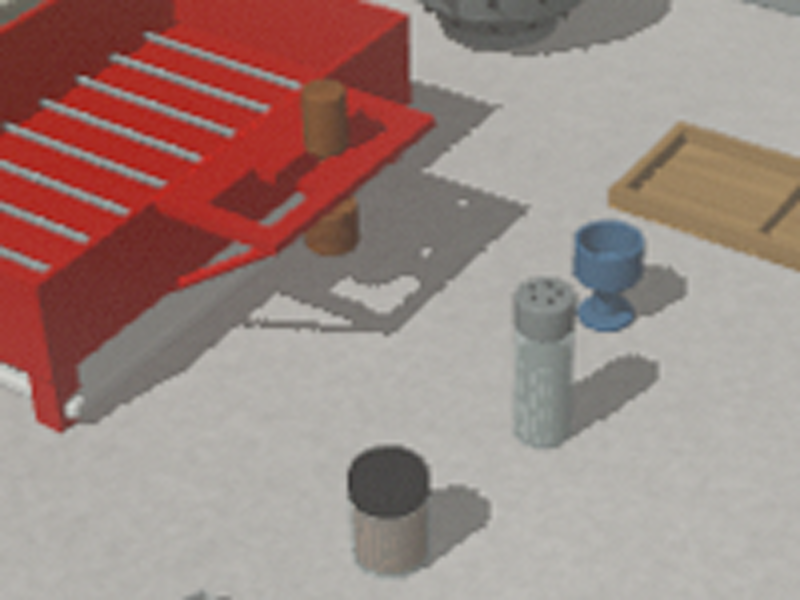

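The crop shows the jar lid at (361,369), the shaker cap at (553,401), the egg cup rim at (723,378), the pestle head at (646,108), the keyhole wide end at about (541,119), and the aluminium rib from (95,322) to (205,370), so its smaller bay is the far end. I'll turn these into positions.

```bash
cat > m.py <<'E'
from h import *
T=dict(np.load('top0.npz'));S=dict(np.load('side0.npz'))
f=lambda u,v,z:np.round(ray(T,185+(u-1.5)/4,105+(v-1.5)/4,z),4)
g=lambda u,v,z:np.round(ray(S,210+(u-1.5)/4,120+(v-1.5)/4,z),4)
print('cams',[np.round(-c['view'][:3,:3].T@c['view'][:3,3],3) for c in(T,S)])
print('jar',f(361,369,.065),g(388,481,.065))
print('shaker',f(553,401,.11),g(545,295,.11))
print('egg',f(723,378,.065),g(609,242,.065))
print('pestle',f(646,108,.164),g(325,91,.164))
print('shelf corners',[f(u,v,.12)[:2] for u,v in((489,40),(740,48),(737,184),(484,171))])
print('hole',[f(u,v,.12)[:2] for u,v in((507,84),(578,88),(578,109),(716,117),(716,138),(578,135),(578,155),(506,153))])
print('alu c',[f(u,v,.014)[:2] for u,v in((137,236),(263,288),(160,503),(36,448),(95,322),(205,370))])
print('bowl',f(70,90,.03))
# wood tray mask
h=cv2.cvtColor(T['img'],cv2.COLOR_BGR2HSV)
def mask(img,lo,hi,box):
    m=cv2.inRange(img,lo,hi);z=np.zeros_like(m);a,b,c,d=box;z[b:d,a:c]=m[b:d,a:c];return z
m=mask(h,(8,70,60),(28,255,255),(390,170,450,260))
c=max(cv2.findContours(m,0,2)[0],key=cv2.contourArea);r=cv2.minAreaRect(c);print(r)
print('wood c',[np.round(ray(T,*p,.016)[:2],4) for p in cv2.boxPoints(r)])
print(T['img'][205:235,420].astype(int).sum(1))
E
python3 m.py
python3 - <<'E'
import cv2,numpy as np
t=np.load('top0.npz')['img'];s=np.load('side0.npz')['img']
a=cv2.resize(t[170:260,380:460],None,fx=5,fy=5,interpolation=cv2.INTER_CUBIC)
b=cv2.resize(s[140:200,355:445],None,fx=4,fy=4,interpolation=cv2.INTER_CUBIC)
o=np.zeros((450,760,3),np.uint8);o[:450,:400]=a;o[:240,400:]=b
cv2.imwrite('pics/wood.png',o)
E
```

```text
cams [array([0.399, 0.041, 1.158]), array([0.01 , 0.829, 0.815])]
jar [0.4934 0.1323 0.065 ] [0.4911 0.1428 0.065 ]
shaker [ 0.4711 -0.0074  0.11  ] [ 0.4739 -0.0053  0.11  ]
egg [ 0.495  -0.1347  0.065 ] [ 0.4967 -0.1323  0.065 ]
pestle [ 0.6699 -0.0632  0.164 ] [ 0.6707 -0.0602  0.164 ]
shelf corners [array([0.7274, 0.0458]), array([ 0.7284, -0.1345]), array([ 0.629 , -0.1338]), array([0.6321, 0.0464])]
hole [array([0.6957, 0.032 ]), array([ 0.6947, -0.0188]), array([ 0.6794, -0.0192]), array([ 0.6772, -0.118 ]), array([ 0.6618, -0.1183]), array([ 0.6605, -0.0196]), array([ 0.646, -0.02 ]), array([0.6456, 0.0312])]
alu c [array([0.5954, 0.3129]), array([0.5581, 0.2143]), array([0.3911, 0.2845]), array([0.43  , 0.3801]), array([0.5276, 0.3412]), array([0.4933, 0.2556])]
bowl [0.7043 0.3662 0.03  ]
((419.05078125, 214.6641387939453), (37.46940994262695, 64.83251190185547), 1.2453641891479492)
wood c [array([ 0.3566, -0.2501]), array([ 0.5568, -0.2532]), array([ 0.558 , -0.3711]), array([ 0.3573, -0.3659])]
[251 249 248 248 248 251 248 249 247 247 250 249 249 247 256 202 180 255
 249 246 247 246 250 248 245 245 241 245 242 243]
```

View pics/wood.png

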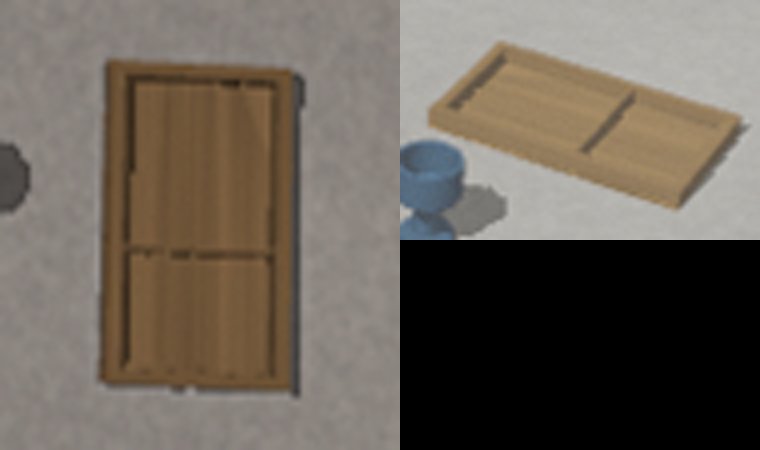

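The wooden tray's rib is at crop row 252, below the middle, so its smaller bay is the end nearest the robot. Next I'll put the targets in a small helper that prints tool-frame shifts.

```bash
cat > go.py <<'E'
import sys,numpy as np
from station import manip
from scipy.spatial.transform import Rotation as Ro
P=dict(egg=(.4955,-.1337),shaker=(.472,-.0067),jar=(.4933,.133),pestle=(.670,-.062),wide=(.671,.006),
 wl=(.495,-.309),ws=(.4025,-.309),al=(.460,.3155),as_=(.545,.280))
s=manip.read_state();R=np.array(s['tcp_rot']);p=np.array(s['ee_pos'])
print('t',s['t'],'pos',np.round(p,4),'open',s['opening'],'F',np.round(s['contact_force'],1),'J',np.round(s['joints']))
for n,q in P.items():
  if not sys.argv[1:] or n in sys.argv[1:]: print(n,np.round(R.T@(np.array([*q,float(sys.argv[2]) if len(sys.argv)>2 else p[2]])-p)*1000,1))
print('turn to yaw0',np.round((Ro.from_matrix(R).inv()*Ro.from_matrix(np.diag([1,-1,-1]))).as_rotvec(degrees=True),2))
E
python3 go.py egg .15
```

```text
t 0.1 pos [ 0.1404 -0.6084  0.2306] open 0.08544704735652725 F [-0.4  0.5  0. ] J [ 79.  40. -11.  90.   9.  52. -12.]
egg [ 452.8 -382.6   81.1]
turn to yaw0 [-0.09  0.02 13.  ]
```

```bash
python3 -m handwheel '[[20,-15,4,0,0,1,1],[60,-50,10,0,0,3,1],[105,-90,18,0,0,5,1],[150,-130,26,0,0,7,1],[195,-167,35,0,0,9,1],[240,-205,43,0,0,11,1],[285,-243,51,0,0,13,1],[330,-280,59,0,0,13,1],[375,-318,67,0,0,13,1],[415,-352,74,0,0,13,1],[440,-372,79,0,0,13,1],[453,-383,81,0,0,13,1]]' 40; python3 go.py egg .031
```

```text
t: 1.6
ee_pos: [0.4966, -0.132, 0.1498]
tcp_rot: [[1.0, 0.003, -0.0], [0.003, -1.0, 0.001], [-0.0, -0.001, -1.0]]
contact_force: [0.6, -1.1, -0.2]
opening: 0.0852
grasp_force: 0.0
t 1.6 pos [ 0.4966 -0.132   0.1498] open 0.08518668032472068 F [ 0.6 -1.1 -0.2] J [ 10.  38.   0. 114.  -0.  28. -80.]
egg [ -1.1   1.8 118.8]
turn to yaw0 [-0.04  0.02  0.15]
```

```bash
python3 -m handwheel '[[-1,2,25,0,0,0,1],[-1,2,60,0,0,0,1],[-1,2,95,0,0,0,1],[-1,2,112,0,0,0,1],[-1,2,121,0,0,0,1],[-1,2,121,0,0,0,1],[-1,2,121,0,0,0,-1],[-1,2,121,0,0,0,-1],[-1,2,121,0,0,0,-1],[-1,2,121,0,0,0,-1],[-1,2,121,0,0,0,-1],[-1,2,121,0,0,0,-1]]' 30; python3 go.py wl
```

```text
t: 3.1
ee_pos: [0.4954, -0.136, 0.0304]
tcp_rot: [[1.0, -0.0, 0.002], [-0.0, -1.0, -0.0], [0.002, 0.0, -1.0]]
contact_force: [-0.6, 0.3, 6.5]
opening: 0.0459
grasp_force: 29.6
t 3.1 pos [ 0.4954 -0.136   0.0304] open 0.04585447021148006 F [-0.6  0.3  6.5] J [ 10.  51.  -0. 117.   0.  12. -80.]
wl [-4.00e-01  1.73e+02  1.00e-01]
turn to yaw0 [ 0.02 -0.1  -0.01]
```

```bash
python3 -m handwheel '[[0,0,-10,0,0,0,-1],[0,0,-30,0,0,0,-1],[0,0,-50,0,0,0,-1],[0,15,-55,0,0,0,-1],[0,40,-55,0,0,0,-1],[0,70,-55,0,0,0,-1],[0,100,-55,0,0,0,-1],[0,130,-55,0,0,0,-1],[0,155,-55,0,0,0,-1],[0,168,-55,0,0,0,-1],[0,173,-50,0,0,0,-1],[0,173,-50,0,0,0,-1]]'; python3 go.py wl .0347
```

```text
t: 4.6
ee_pos: [0.4944, -0.3081, 0.0786]
tcp_rot: [[1.0, 0.0, -0.001], [0.0, -1.0, 0.001], [-0.001, -0.001, -1.0]]
contact_force: [0.2, -0.2, -0.8]
opening: 0.0456
grasp_force: 30.8
t 4.6 pos [ 0.4944 -0.3081  0.0786] open 0.045614307075425575 F [ 0.2 -0.2 -0.8] J [ 29.  49.  -3. 104.   5.  28. -67.]
wl [ 0.6  0.9 43.9]
turn to yaw0 [-0.07  0.07  0.02]
```

Run:
```python
from station import manip
import cv2
c=manip.camera('side');cv2.imwrite('pics/egg.png',cv2.resize(c['img'][100:220,300:460],None,fx=4,fy=4))
```

```text
(no output)
```

View pics/egg.png

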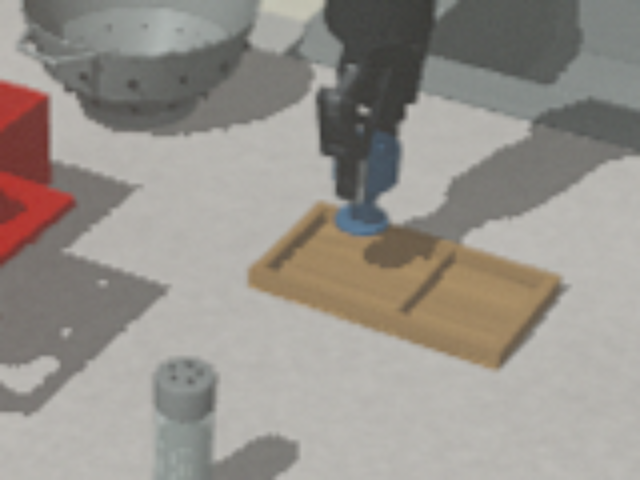

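The cup is held upright, with its foot at (362,218), above the larger bay. I'll lower it and let go.

```bash
python3 -m handwheel '[[0,0,15,0,0,0,-1],[0,0,30,0,0,0,-1],[0,0,38,0,0,0,-1],[0,0,42,0,0,0,-1],[0,0,44,0,0,0,-1],[0,0,45,0,0,0,-1],[0,0,45,0,0,0,0.5],[0,0,45,0,0,0,1],[0,0,45,0,0,0,1],[0,0,45,0,0,0,1],[0,0,30,0,0,0,1],[0,0,5,0,0,0,1]]'; python3 -m handwheel '[[0,0,-40,0,0,0,1],[0,0,-80,0,0,0,1],[0,0,-105,0,0,0,1],[0,0,-115,0,0,0,1]]';python3 go.py shaker .18
```

```text
t: 6.15
ee_pos: [0.4944, -0.3087, 0.0749]
tcp_rot: [[1.0, -0.0, -0.001], [-0.0, -1.0, 0.001], [-0.001, -0.001, -1.0]]
contact_force: [-0.8, 1.1, -0.0]
opening: 0.0858
grasp_force: 0.0
t: 6.65
ee_pos: [0.4956, -0.3094, 0.1917]
tcp_rot: [[1.0, -0.0, 0.003], [-0.0, -1.0, -0.002], [0.003, 0.002, -1.0]]
contact_force: [0.1, -0.1, -0.5]
opening: 0.0855
grasp_force: 0.0
t 6.65 pos [ 0.4956 -0.3094  0.1917] open 0.08553100858597801 F [ 0.1 -0.1 -0.5] J [ 30.  39.  -4. 100.   4.  41. -66.]
shaker [ -23.7 -302.8   11.1]
turn to yaw0 [ 0.1  -0.18 -0.01]
```

```bash
python3 -m handwheel '[[-3,-30,0,0,0,0,1],[-7,-80,5,0,0,0,1],[-10,-130,8,0,0,0,1],[-14,-180,10,0,0,0,1],[-18,-230,10,0,0,0,1],[-21,-275,10,0,0,0,1],[-23,-297,15,0,0,0,1],[-24,-302,25,0,0,0,1],[-24,-302,25,0,0,0,1]]'; python3 go.py shaker .055
```

```text
t: 7.78
ee_pos: [0.47, -0.0078, 0.1634]
tcp_rot: [[1.0, -0.001, -0.002], [-0.001, -1.0, -0.001], [-0.002, 0.001, -1.0]]
contact_force: [-0.4, -0.7, 0.6]
opening: 0.0853
grasp_force: 0.0
t 7.775 pos [ 0.47   -0.0078  0.1634] open 0.0853365688602402 F [-0.4 -0.7  0.6] J [ -5.  35.   0. 120.  -0.  25. -95.]
shaker [  2.3  -1.1 108.4]
turn to yaw0 [ 0.05  0.14 -0.03]
```

```bash
python3 -m handwheel '[[2,-1,20,0,0,0,1],[2,-1,50,0,0,0,1],[2,-1,80,0,0,0,1],[2,-1,100,0,0,0,1],[2,-1,108,0,0,0,1],[2,-1,108,0,0,0,1],[2,-1,108,0,0,0,-1],[2,-1,108,0,0,0,-1],[2,-1,108,0,0,0,-1],[2,-1,108,0,0,0,-1],[2,-1,108,0,0,0,-1],[2,-1,108,0,0,0,-1]]' 40; python3 go.py ws
```

```text
t: 9.28
ee_pos: [0.4732, -0.0061, 0.0569]
tcp_rot: [[1.0, -0.0, 0.001], [-0.0, -1.0, -0.0], [0.001, 0.0, -1.0]]
contact_force: [0.4, -1.1, 6.5]
opening: 0.037
grasp_force: 39.4
t 9.275 pos [ 0.4732 -0.0061  0.0569] open 0.03695048554716821 F [ 0.4 -1.1  6.5] J [ -5.  47.  -0. 123.   0.  10. -95.]
ws [-70.7 302.9   0. ]
turn to yaw0 [ 0.02 -0.07 -0.01]
```

```bash
python3 -m handwheel '[[0,0,-10,0,0,0,-1],[0,0,-30,0,0,0,-1],[0,5,-50,0,0,0,-1],[-6,25,-55,0,0,0,-1],[-13,55,-55,0,0,0,-1],[-21,90,-55,0,0,0,-1],[-30,130,-55,0,0,0,-1],[-40,170,-55,0,0,0,-1],[-49,210,-55,0,0,0,-1],[-58,250,-55,0,0,0,-1],[-65,280,-55,0,0,0,-1],[-70,297,-55,0,0,0,-1]]';python3 -m handwheel '[[-1,5,0,0,0,0,-1],[-1,6,0,0,0,0,-1],[-1,6,0,0,0,0,-1]]'; python3 go.py ws .061
```

```text
t: 10.78
ee_pos: [0.4018, -0.305, 0.1117]
tcp_rot: [[1.0, -0.003, -0.0], [-0.003, -1.0, -0.001], [-0.0, 0.001, -1.0]]
contact_force: [-0.8, 0.2, -2.0]
opening: 0.0373
grasp_force: 40.2
t: 11.15
ee_pos: [0.4023, -0.3078, 0.1114]
tcp_rot: [[1.0, 0.002, 0.0], [0.002, -1.0, 0.001], [0.0, -0.001, -1.0]]
contact_force: [0.9, 1.2, -1.3]
opening: 0.0369
grasp_force: 40.2
t 11.15 pos [ 0.4023 -0.3078  0.1114] open 0.03692312975071465 F [ 0.9  1.2 -1.3] J [ 36.  42.  -6. 116.  11.  22. -69.]
ws [ 0.2  1.2 50.4]
turn to yaw0 [-0.03 -0.01  0.09]
```

Run:
```python
from station import manip
import cv2
c=manip.camera('side');cv2.imwrite('pics/sh.png',cv2.resize(c['img'][100:220,340:500],None,fx=4,fy=4))
```

```text
(no output)
```

View pics/sh.png

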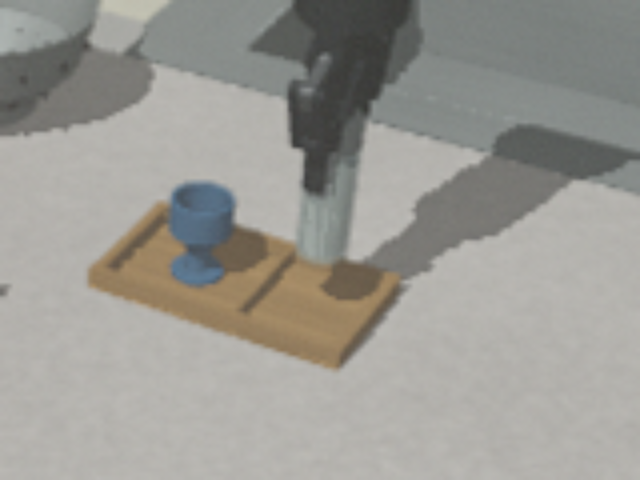

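The egg cup stands in the larger bay, with its foot at (197,268). The shaker hangs upright over the smaller bay, with its bottom at (322,260).

```bash
python3 -m handwheel '[[0,0,15,0,0,0,-1],[0,0,32,0,0,0,-1],[0,0,44,0,0,0,-1],[0,0,48,0,0,0,-1],[0,0,50,0,0,0,-1],[0,0,50,0,0,0,-1],[0,0,50,0,0,0,0],[0,0,50,0,0,0,1],[0,0,50,0,0,0,1],[0,0,50,0,0,0,1],[0,0,50,0,0,0,1],[0,0,35,0,0,0,1]]'; python3 -m handwheel '[[0,0,-25,0,0,0,1],[0,0,-60,0,0,0,1],[0,0,-95,0,0,0,1],[0,0,-105,0,0,0,1]]';python3 go.py jar .15
```

```text
t: 12.7
ee_pos: [0.4012, -0.3085, 0.0761]
tcp_rot: [[1.0, 0.0, -0.002], [0.0, -1.0, 0.001], [-0.002, -0.001, -1.0]]
contact_force: [-0.3, 0.7, 0.3]
opening: 0.0856
grasp_force: 0.0
t: 13.2
ee_pos: [0.4028, -0.3097, 0.1841]
tcp_rot: [[1.0, -0.0, 0.004], [-0.0, -1.0, -0.003], [0.004, 0.003, -1.0]]
contact_force: [0.1, 0.0, -0.6]
opening: 0.0854
grasp_force: 0.0
t 13.2 pos [ 0.4028 -0.3097  0.1841] open 0.0854164643249619 F [ 0.1  0.  -0.6] J [ 38.  35.  -9. 113.   9.  33. -67.]
jar [  90.2 -442.8   33.3]
turn to yaw0 [ 0.15 -0.22 -0.02]
```

```bash
python3 -m handwheel '[[5,-25,0,0,0,0,1],[14,-70,5,0,0,0,1],[23,-115,10,0,0,0,1],[32,-160,15,0,0,0,1],[42,-205,20,0,0,0,1],[51,-250,25,0,0,0,1],[60,-295,30,0,0,0,1],[69,-340,33,0,0,0,1],[78,-385,33,0,0,0,1],[86,-420,33,0,0,0,1],[90,-443,33,0,0,0,1],[90,-443,33,0,0,0,1]]'; python3 go.py jar .024
```

```text
t: 14.7
ee_pos: [0.4916, 0.1362, 0.148]
tcp_rot: [[1.0, 0.004, -0.0], [0.004, -1.0, 0.001], [-0.0, -0.001, -1.0]]
contact_force: [-0.3, -0.5, -0.3]
opening: 0.0849
grasp_force: 0.0
t 14.7 pos [0.4916 0.1362 0.148 ] open 0.0849016658249348 F [-0.3 -0.5 -0.3] J [ -20.   38.   -0.  114.    1.   27. -111.]
jar [  1.7   3.4 124. ]
turn to yaw0 [-0.06  0.01  0.23]
```

```bash
python3 -m handwheel '[[0,0,25,0,0,0,1],[0,0,60,0,0,0,1],[0,0,95,0,0,0,1],[0,0,115,0,0,0,1],[0,0,123,0,0,0,1],[0,0,123,0,0,0,1],[0,0,123,0,0,0,-1],[0,0,123,0,0,0,-1],[0,0,123,0,0,0,-1],[0,0,123,0,0,0,-1],[0,0,123,0,0,0,-1],[0,0,123,0,0,0,-1]]' 40; python3 go.py as_
```

```text
t: 16.2
ee_pos: [0.4924, 0.1343, 0.0262]
tcp_rot: [[1.0, 0.0, 0.002], [0.0, -1.0, 0.0], [0.002, -0.0, -1.0]]
contact_force: [-0.3, -0.5, 6.8]
opening: 0.0472
grasp_force: 40.7
t 16.2 pos [0.4924 0.1343 0.0262] open 0.04716268142207758 F [-0.3 -0.5  6.8] J [ -20.   51.   -0.  117.    1.   11. -111.]
as_ [ 5.260e+01 -1.457e+02  1.000e-01]
turn to yaw0 [-0.02 -0.09  0.  ]
```

```bash
python3 -m handwheel '[[0,0,-10,0,0,0,-1],[0,0,-28,0,0,0,-1],[4,-10,-42,0,0,0,-1],[12,-35,-45,0,0,0,-1],[23,-65,-45,0,0,0,-1],[35,-97,-45,0,0,0,-1],[45,-125,-45,0,0,0,-1],[51,-141,-45,0,0,0,-1],[53,-146,-42,0,0,0,-1],[53,-146,-40,0,0,0,-1],[53,-146,-40,0,0,0,-1]]'; python3 go.py as_ .0302
python3 - <<'E'
from station import manip
import cv2,numpy as np
c=manip.camera('side');t=manip.camera('top')
o=np.hstack([cv2.resize(c['img'][200:360,190:350],(400,400)),cv2.resize(t['img'][110:250,170:310],(400,400))])
cv2.imwrite('pics/jar.png',o)
E
```

```text
t: 17.58
ee_pos: [0.5444, 0.2784, 0.065]
tcp_rot: [[1.0, -0.001, -0.001], [-0.001, -1.0, -0.002], [-0.001, 0.002, -1.0]]
contact_force: [0.1, -0.6, -1.2]
opening: 0.0475
grasp_force: 41.3
t 17.575 pos [0.5444 0.2784 0.065 ] open 0.047538231042908476 F [ 0.1 -0.6 -1.2] J [ -32.   51.    2.   99.   -3.   30. -119.]
as_ [ 0.6 -1.7 34.8]
turn to yaw0 [ 0.1   0.07 -0.08]
```

View pics/jar.png

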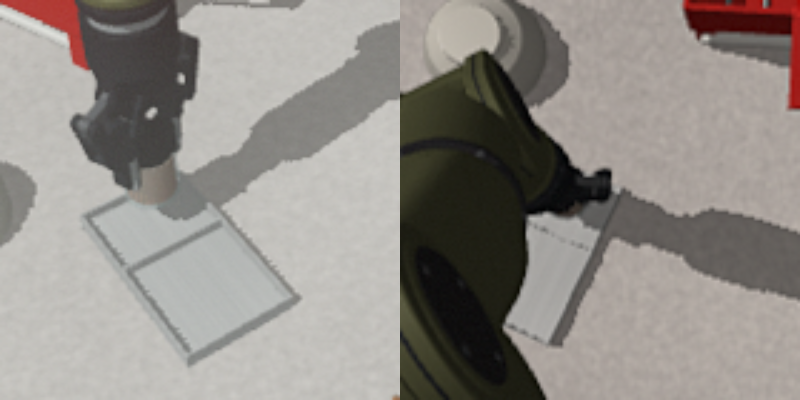

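The jar is upright. In the left view its bottom is at about (158,195), the tray corners are at (82,215), (190,363) and (300,297), and the rib runs from (130,270) to (222,224). I'll check the tray pose from the side view before lowering.

Run:
```python
from h import *
S=dict(np.load('side0.npz'));T=dict(np.load('top0.npz'))
for n,u,v,z in(('left',82,213,.014),('near',188,355,.014),('right',299,295,.014),('rib',130,270,.014),('rib',222,223,.014)):
    print(n,np.round(ray(S,190+u/2.5,200+v/2.5,z),4)[:2])
d=np.array([.924,-.382]);l=np.array([.382,.924])
for cx in((.495,.301),):
  for a,b in((.093,.05),(.093,-.05),(-.093,-.05),(-.093,.05),(.016,.05),(.016,-.05)):
    p=np.array(cx)+a*d+b*l; q=proj(S,[*p,.014]); r=proj(T,[*p,.014])
    print(a,b,'side crop',[round((q[0]-190)*2.5),round((q[1]-200)*2.5)],'top4x',[round((r[0]-185)*4),round((r[1]-105)*4)])
```

```text
left [0.5991 0.3159]
near [0.4281 0.3873]
right [0.3862 0.2929]
rib [0.5217 0.3442]
rib [0.4869 0.2616]
0.093 0.05 side crop [84, 210] top4x [137, 229]
0.093 -0.05 side crop [183, 162] top4x [255, 282]
-0.093 -0.05 side crop [297, 291] top4x [151, 503]
-0.093 0.05 side crop [192, 351] top4x [31, 449]
0.016 0.05 side crop [126, 264] top4x [94, 319]
0.016 -0.05 side crop [227, 212] top4x [212, 372]
```

The tray pose agrees between the two views to within 3 mm, and the jar is over its bay's centre. I'll lower it.

```bash
python3 -m handwheel '[[0,-3,12,0,0,0,-1],[0,-3,25,0,0,0,-1],[0,-3,32,0,0,0,-1],[0,-3,35,0,0,0,-1],[0,-3,36,0,0,0,-1],[0,-3,36,0,0,0,-1],[0,-3,36,0,0,0,0.5],[0,-3,36,0,0,0,1],[0,-3,36,0,0,0,1],[0,-3,36,0,0,0,1],[0,-3,36,0,0,0,1],[0,-3,20,0,0,0,1]]'; python3 -m handwheel '[[0,0,-25,0,0,0,1],[0,0,-65,0,0,0,1],[0,0,-105,0,0,0,1],[0,0,-145,0,0,0,1],[0,0,-160,0,0,0,1]]';python3 go.py pestle .21
```

```text
t: 19.18
ee_pos: [0.5439, 0.2826, 0.0448]
tcp_rot: [[1.0, 0.0, -0.002], [0.0, -1.0, -0.001], [-0.002, 0.001, -1.0]]
contact_force: [0.3, -0.1, -0.0]
opening: 0.0855
grasp_force: 0.0
t: 19.8
ee_pos: [0.5462, 0.2836, 0.2088]
tcp_rot: [[1.0, -0.0, 0.005], [-0.0, -1.0, 0.003], [0.005, -0.003, -1.0]]
contact_force: [0.1, 0.7, 0.0]
opening: 0.0853
grasp_force: 0.0
t 19.8 pos [0.5462 0.2836 0.2088] open 0.08532211748365028 F [0.1 0.7 0. ] J [ -33.   40.    3.   94.   -3.   46. -119.]
pestle [123.9 345.6  -1.5]
turn to yaw0 [-0.15 -0.27 -0.02]
```

```bash
python3 -m handwheel '[[9,25,0,0,0,0,1],[24,65,0,0,0,0,1],[40,110,0,0,0,0,1],[56,155,0,0,0,0,1],[72,200,0,0,0,0,1],[88,245,0,0,0,0,1],[103,285,0,0,0,0,1],[115,322,0,0,0,0,1],[122,340,0,0,0,0,1],[124,346,0,0,0,0,1],[124,346,0,0,0,0,1],[124,346,0,0,0,0,1]]'; python3 go.py pestle .131
```

```text
t: 21.3
ee_pos: [0.6686, -0.0605, 0.2053]
tcp_rot: [[1.0, 0.003, -0.0], [0.003, -1.0, 0.001], [-0.0, -0.001, -1.0]]
contact_force: [0.1, -0.1, -0.7]
opening: 0.085
grasp_force: 0.0
t 21.3 pos [ 0.6686 -0.0605  0.2053] open 0.08501238824786707 F [ 0.1 -0.1 -0.7] J [  1.  45.  -0.  83.   0.  53. -89.]
pestle [ 1.4  1.6 74.3]
turn to yaw0 [-0.09  0.02  0.15]
```

```bash
python3 -m handwheel '[[1,1,15,0,0,0,1],[1,1,35,0,0,0,1],[1,1,55,0,0,0,1],[1,1,70,0,0,0,1],[1,1,75,0,0,0,1],[1,1,75,0,0,0,1],[1,1,75,0,0,0,-1],[1,1,75,0,0,0,-1],[1,1,75,0,0,0,-1],[1,1,75,0,0,0,-1],[1,1,75,0,0,0,-1],[1,1,75,0,0,0,-1]]' 40; python3 -m handwheel '[[0,0,0,0,0,0,-1],[0,0,0,0,0,0,-1]]'; python3 go.py wide .145
```

```text
t: 22.8
ee_pos: [0.6701, -0.0639, 0.1309]
tcp_rot: [[1.0, -0.0, 0.001], [-0.0, -1.0, 0.0], [0.001, -0.0, -1.0]]
contact_force: [-0.9, -0.1, 5.4]
opening: 0.0294
grasp_force: 39.5
t: 23.05
ee_pos: [0.6701, -0.0638, 0.1309]
tcp_rot: [[1.0, -0.0, 0.001], [-0.0, -1.0, 0.0], [0.001, -0.0, -1.0]]
contact_force: [-1.4, 0.3, 5.6]
opening: 0.0289
grasp_force: 39.5
t 23.05 pos [ 0.6701 -0.0638  0.1309] open 0.02893695395069989 F [-1.4  0.3  5.6] J [  2.  50.  -0.  86.   0.  44. -89.]
wide [  0.9 -69.8 -14.1]
turn to yaw0 [-0.   -0.04 -0.  ]
```

Run:
```python
from station import manip
import cv2,numpy as np
c=manip.camera('side')
cv2.imwrite('pics/pes.png',cv2.resize(c['img'][100:200,220:360],None,fx=5,fy=5))
```

```text
(no output)
```

View pics/pes.png

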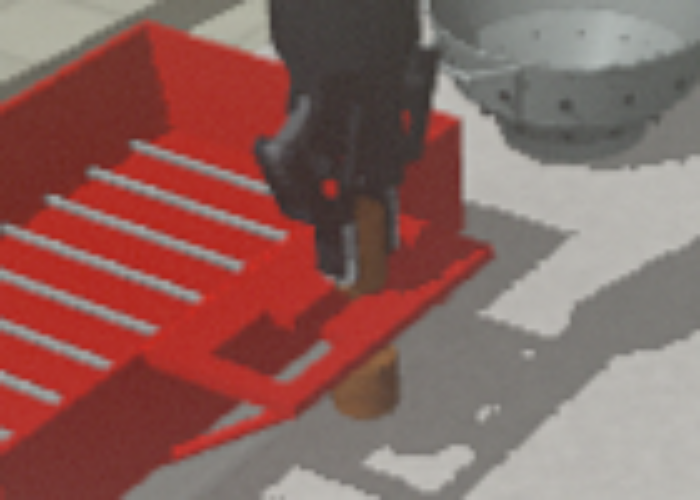

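The pestle's head (370,240) is between the pads, and its foot (367,385) hangs below the shelf. I'll raise it 15 mm and slide it along the slot to the wide end.

```bash
python3 -m handwheel '[[0,0,-5,0,0,0,-1],[0,0,-12,0,0,0,-1],[0,0,-15,0,0,0,-1],[0,-6,-15,0,0,0,-1],[0,-17,-15,0,0,0,-1],[0,-30,-15,0,0,0,-1],[0,-43,-15,0,0,0,-1],[1,-55,-15,0,0,0,-1],[1,-64,-15,0,0,0,-1],[1,-70,-15,0,0,0,-1],[1,-70,-15,0,0,0,-1],[1,-70,-15,0,0,0,-1]]'; python3 go.py wide .25
python3 - <<'E'
from station import manip
import cv2,numpy as np
c=manip.camera('side');t=manip.camera('top')
o=np.hstack([cv2.resize(c['img'][110:210,210:310],(400,400)),cv2.resize(t['img'][80:180,270:370],(400,400))])
cv2.imwrite('pics/wide.png',o)
E
```

```text
t: 24.6
ee_pos: [0.6709, 0.0052, 0.1453]
tcp_rot: [[1.0, -0.001, 0.0], [-0.001, -1.0, -0.001], [0.0, 0.001, -1.0]]
contact_force: [0.4, -0.2, -1.4]
opening: 0.0289
grasp_force: 39.5
t 24.6 pos [0.6709 0.0052 0.1453] open 0.02885626161813033 F [ 0.4 -0.2 -1.4] J [ -5.  49.   1.  86.  -0.  46. -94.]
wide [   0.2   -0.7 -104.7]
turn to yaw0 [ 0.04 -0.   -0.05]
```

View pics/wide.png

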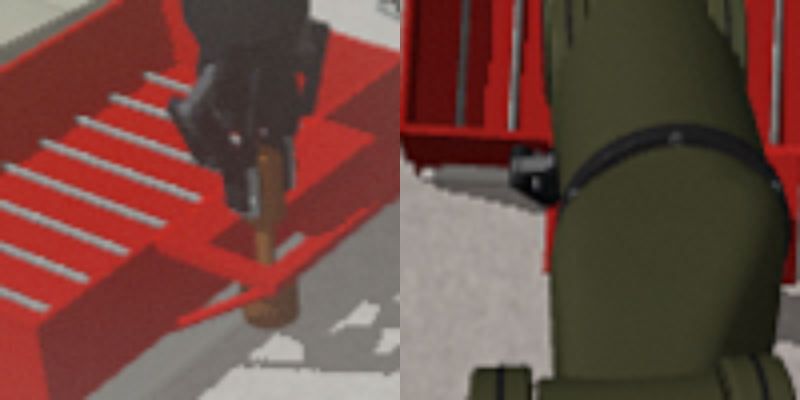

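The neck (263,235) stands in the wide end, clear of the slot. I'll lift gently through it and watch the force.

```bash
python3 -m handwheel '[[0,-1,-5,0,0,0,-1],[0,-1,-11,0,0,0,-1],[0,-1,-17,0,0,0,-1],[0,-1,-22,0,0,0,-1],[0,-1,-26,0,0,0,-1],[0,-1,-30,0,0,0,-1],[0,-1,-30,0,0,0,-1]]'; python3 -m handwheel '[[0,0,-5,0,0,0,-1],[0,0,-12,0,0,0,-1],[0,0,-19,0,0,0,-1],[0,0,-27,0,0,0,-1],[0,0,-35,0,0,0,-1],[0,0,-43,0,0,0,-1],[0,0,-51,0,0,0,-1],[0,0,-58,0,0,0,-1],[0,0,-63,0,0,0,-1],[0,0,-65,0,0,0,-1],[0,0,-65,0,0,0,-1]]'; python3 go.py al .24
python3 - <<'E'
from station import manip
import cv2
c=manip.camera('side')
cv2.imwrite('pics/out.png',cv2.resize(c['img'][60:210,190:340],(450,450)))
E
```

```text
t: 25.58
ee_pos: [0.6711, 0.007, 0.1757]
tcp_rot: [[1.0, -0.0, 0.001], [-0.0, -1.0, -0.0], [0.001, 0.0, -1.0]]
contact_force: [-0.1, -0.3, -1.3]
opening: 0.0291
grasp_force: 39.5
t: 26.95
ee_pos: [0.6708, 0.007, 0.2403]
tcp_rot: [[1.0, -0.0, -0.0], [-0.0, -1.0, -0.0], [-0.0, 0.0, -1.0]]
contact_force: [0.0, 0.3, -0.9]
opening: 0.029
grasp_force: 39.5
t 26.95 pos [0.6708 0.007  0.2403] open 0.02901621050370169 F [ 0.   0.3 -0.9] J [ -5.  43.   1.  81.  -1.  57. -94.]
al [-2.108e+02 -3.085e+02  2.000e-01]
turn to yaw0 [ 0.01  0.   -0.  ]
```

View pics/out.png

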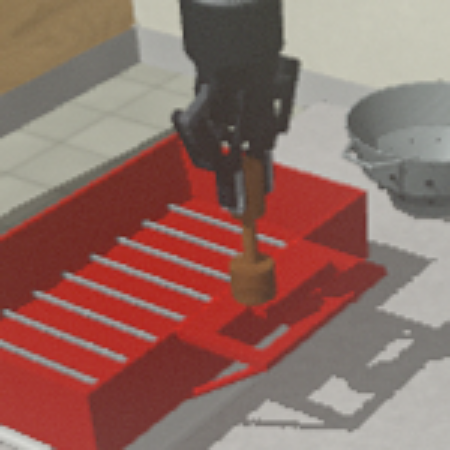

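The pestle is clear of the rack, with its foot at (253,278), and still upright. I'll carry it to the aluminium tray.

```bash
python3 -m handwheel '[[-12,-15,0,0,0,0,-1],[-32,-45,0,0,0,0,-1],[-55,-80,0,0,0,0,-1],[-79,-115,0,0,0,0,-1],[-103,-150,0,0,0,0,-1],[-127,-185,0,0,0,0,-1],[-151,-220,0,0,0,0,-1],[-173,-253,0,0,0,0,-1],[-192,-281,0,0,0,0,-1],[-205,-301,0,0,0,0,-1],[-211,-310,0,0,0,0,-1],[-211,-310,0,0,0,0,-1]]'; python3 -m handwheel '[[0,0,20,0,0,0,-1],[0,0,50,0,0,0,-1],[0,0,80,0,0,0,-1],[0,0,105,0,0,0,-1],[0,0,120,0,0,0,-1],[0,0,125,0,0,0,-1],[0,0,125,0,0,0,-1]]'; python3 go.py al .092
python3 - <<'E'
from station import manip
import cv2
c=manip.camera('side')
cv2.imwrite('pics/pt.png',cv2.resize(c['img'][200:360,190:350],(480,480)))
E
```

```text
t: 28.5
ee_pos: [0.4598, 0.3172, 0.2402]
tcp_rot: [[1.0, 0.001, 0.0], [0.001, -1.0, -0.0], [0.0, 0.0, -1.0]]
contact_force: [0.5, 1.2, -1.3]
opening: 0.0289
grasp_force: 39.6
t: 29.38
ee_pos: [0.4604, 0.3169, 0.1156]
tcp_rot: [[1.0, -0.001, 0.001], [-0.001, -1.0, 0.0], [0.001, -0.0, -1.0]]
contact_force: [0.1, 0.7, -0.9]
opening: 0.0288
grasp_force: 39.6
t 29.375 pos [0.4604 0.3169 0.1156] open 0.028814973579148608 F [ 0.1  0.7 -0.9] J [ -40.   44.    2.  107.   -2.   28. -127.]
al [-0.4  1.4 23.6]
turn to yaw0 [-0.01 -0.04 -0.03]
```

View pics/pt.png

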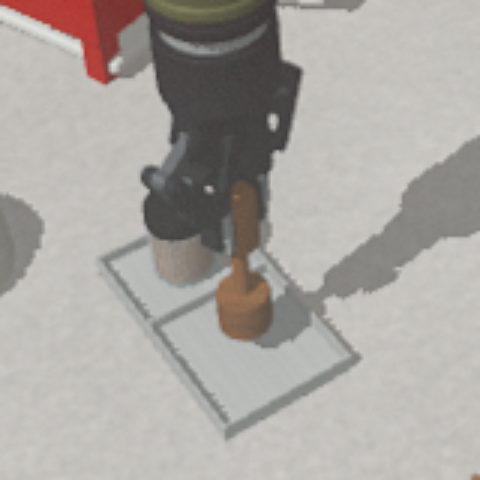

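The jar stands in the smaller bay, with its base at (182,270). The pestle is upright over the larger bay, with its foot at (244,325). I'll set it down.

```bash
python3 -m handwheel '[[0,0,8,0,0,0,-1],[0,0,15,0,0,0,-1],[0,0,20,0,0,0,-1],[0,0,23,0,0,0,-1],[0,0,24,0,0,0,-1],[0,0,24,0,0,0,-1],[0,0,24,0,0,0,0],[0,0,24,0,0,0,0.5],[0,0,24,0,0,0,1],[0,0,24,0,0,0,1],[0,0,24,0,0,0,1],[0,0,10,0,0,0,1]]'; python3 -m handwheel '[[0,0,-25,0,0,0,1],[0,0,-65,0,0,0,1],[0,0,-105,0,0,0,1],[-10,60,-115,0,0,0,1],[-20,120,-115,0,0,0,1],[-20,180,-115,0,0,0,1],[0,240,-115,0,0,0,1],[0,300,-115,0,0,0,1],[0,300,-115,0,0,0,1]]'
python3 - <<'E'
from h import *
from station import manip
c=manip.camera('side');t=manip.camera('top')
o=np.hstack([cv2.resize(c['img'][120:360,190:450],(430,397)),cv2.resize(t['img'][150:270,180:300],(370,370))[:397]] if 0 else [cv2.resize(c['img'][120:360,190:450],(430,397)),cv2.resize(t['img'][110:245,185:310],(368,397))])
cv2.imwrite('pics/fin.png',o)
E
```

```text
t: 30.92
ee_pos: [0.4592, 0.3166, 0.105]
tcp_rot: [[1.0, -0.0, -0.002], [-0.0, -1.0, -0.001], [-0.002, 0.001, -1.0]]
contact_force: [1.0, 0.2, -0.4]
opening: 0.0856
grasp_force: 0.0
t: 32.05
ee_pos: [0.4595, 0.0106, 0.2212]
tcp_rot: [[1.0, -0.012, 0.0], [-0.012, -1.0, -0.003], [0.001, 0.003, -1.0]]
contact_force: [-0.3, 1.1, -1.2]
opening: 0.0851
grasp_force: 0.0
```

View pics/fin.png

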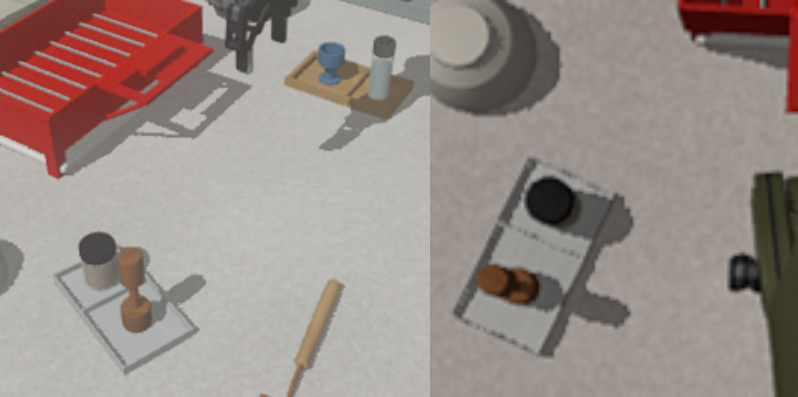

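All four stand upright in their bays: jar at (98,265), pestle at (135,310), egg cup at (332,65), shaker at (381,75). The bowl and the spatula have not been touched, so I'm handing in.

```bash
python3 -m handwheel '[[0,0,0,0,0,0,1],[0,0,0,0,0,0,1]]'; python3 -c "
from station import manip
print(manip.close_job())"
```

```text
t: 32.4
ee_pos: [0.4599, 0.0188, 0.2204]
tcp_rot: [[1.0, 0.003, 0.0], [0.003, -1.0, 0.001], [0.0, -0.001, -1.0]]
contact_force: [0.1, -0.7, -0.3]
opening: 0.0854
grasp_force: 0.0
the job is handed in; nothing more can be done
None
```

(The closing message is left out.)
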